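Index the painting turntable to its next hole

ROBOT

A 6-joint arm with a two-finger parallel gripper is mounted at the origin on the work surface. World frame = base frame: x ahead of the robot, y to its left, z up, the work surface at z = 0. Lengths are in m, angles in rad, forces in N, time in s.
With the tool pointing down it reaches from about 0.375 to 0.9 m from the base axis. Payload 3.1 kg.
Tool frame: the origin (TCP) lies between the finger pads; the fingertips stand 17 mm ahead of it and the grasp point (between the pads) lies 2 mm behind it (robot.nose_length is the distance from the TCP to the fingertips, in m); z points along the fingers, y is the line along which they close (so a half turn about z gives the same grasp; the last joint's range is limited). The gripper opens to 87 mm and grips with 3 to 60 N. Pads are 19 mm wide; open, the fingers measure 117 mm over their backs; the gripper's body (75 mm by 190 mm) begins 51 mm behind the grasp point.
Start: joints at [1.119, 0.527, 1.433, -0, 1.181, -0.178], TCP at [0.169, 0.602, 0.24] pointing down, gripper open.
Joint ranges: [-3.08, 3.08], [-0.75, 2.2], [0.22, 2.44], [-1.43, 4.57], [0, 2.65], [-2.85, 2.85]. Speed limits (rad/s): [2.79, 2.79, 3.14, 3.14, 3.14, 3.14].

INTERFACE

Orientations are given as a unit quaternion [x, y, z, w].
In Python, from rig import robot, cams gives the robot as it stands.
- The arm moves only by the shell command python3 -m pendant 'ROWS' [FORCE]. ROWS is JSON, a list of rows, each an object with "jaw": the opening, from 0 (shut) to 1 (fully open); "linear": the shift along the tool's x, y, z in cm, a list of three; "twist": the turn about the tool's z in degrees. A call has 1 to 12 rows; each row shifts and turns the commanded pose from where the row before left it, along the tool's axes as they then stand; what a row does not reach is not made up. A row lasts 1/12 s, in which the tool goes at most 41.7 mm and 7.16 degrees, less where a joint would pass 70% of its speed; a pose out of reach is approached as far as the arm can. A call is refused whole if a number of a shift passes 4.17 or a number of a turn 7.16, either way. A call with a gripper value outside its range is refused whole. The fingers move at their own pace and stop on an object; FORCE is the grip in N (left out, the last holds). Time passes only in rows, so rows that do not move let the fingers close. It gives the time, the measured TCP pose, the force, the opening and the grip force at its end, in the units of the state.
- robot.get_obs(): the state, without advancing time (a new reading comes with each control period).
- cams.camera(name): name is "side" or "top" or "wrist"; returns a dict with "color" (400x640x3 uint8, blue, green, red), "depth" (400x640 float32, m along the optical axis (not along the pixel's ray), 0 where there is no reading), "fov_y" (degrees; the focal length in pixels is half the picture's height over the tangent of half this angle, whatever the lens; pixels are square), "cx", "cy" (the principal point, pixels), "k1" (the pictures are not rectified: a ray, as slopes to the right and down, at radius r is drawn at 1 + k1 r^2 times it, then the intrinsics apply), "view" (4x4, takes a point from world to camera coordinates). Camera axes: x right, y down, z forward; pixel columns grow to the right and rows downward; lengths in m; the calibration is good to about 2 mm. A picture is of the moment at which its call begins.
- robot.hand_in(): hands the job in; it is judged then, once.
The state is a dict: "time": time; "q": joint angles; "joint_velocities": joint speeds; "joint_torque": joint torques, N m; "position": TCP position; "tool_rot": TCP orientation; "ft_force": force on the tool from outside, world axes, zero at the start; "moment": the same for the moment, N m; "grip_width": finger opening in m; "grip_force": force on a finger pad.
Only numpy, scipy, OpenCV 4.12 (cv2) and the standard library are available. Lean on these libraries where they do the work, as an engineer would, in place of code of your own. Each camera call takes 0.05 s, during which the arm holds its last target. There are 200 camera calls.

TASK

The next blank sector of the round panel is due: with closed fingertips press the red spring plunger on the indexing turntable fully in, turn the table counter-clockwise (seen from above) to the very next hole without going past it, and let go so that the plunger springs all the way back up and its pin locks the table there. Nothing is to be pinched or lifted; do not touch the panel, its paint is wet, and leave the brush jar, paint bottle, paint tub and palette plate where they are.

Things in the scene. Friction and masses are not known exactly. Their poses are not given: they have to be found in the camera images.
- index_base: Turntable's fixed part, standing on the bench: grey foot 236 mm wide and a steel index ring 290 mm wide, top face 58 mm above the bench, with 8 brass-bushed through holes of 11 mm, 45 degrees apart, on a circle of radius 128 mm. Above it turns an aluminium wheel head with the panel. Origin on the turning axis at bench height; its yaw differs between starts.
- table_center (a point): Fixed point on the vertical turning axis of the table, about 1 mm above the centre of the panel (95 mm above the bench).
- start_hole (a point): Fixed point: centre of the mouth, on the ring's top face, of the hole in which the pin sits at the start. From table_center it lies in the same direction as the plunger does at the start.
- next_hole (a point): Fixed point: centre of the mouth, on the ring's top face, of the hole to which the pin must go, 45 degrees counter-clockwise (seen from above) from start_hole.
- plunger_top (a point): Centre of the flat top of the red plunger pad, a disc 52 mm wide: 113 mm above the bench when up; moves down with the pad and round with the table. Its axis lies 175 mm from the turning axis. Its rod goes down outside the ring to a foot beneath it, whose brass round-tipped pin, 8 mm thick, points up into a hole of the ring (seen between the bars of the arm).
- plunger (a joint): Press depth, m: 0 = up; 0.012 = stop, fully in. The spring takes 5 N at first, 9 N at the stop. Only beyond 0.010 is the pin clear and the table free (1 to 2 N at the plunger turns it; it does not coast). Let go between holes, the pin rides under the ring (about 0.010) and snaps up into the next hole that comes over it, which locks the table. Let go within 1 degree of a hole it drops in too.
- turntable (a joint): Turning angle of the table, rad: 0 = pin at start_hole, positive counter-clockwise from above, 0.785 = pin at next_hole. Locked, it has 0.01 to 0.02 rad of play either way.
- panel: Round white panel, 230 mm in diameter, 10 mm thick, top face 94 mm above the bench, fixed flat on the wheel head; three green leaves are painted on it. Wet paint. Origin on the turning axis at bench height; turns with the table.
- barrel_lead: Leading half (counter-clockwise side) of the dark upright barrel round the pad: 68 mm outside, 56 mm inside, underside 66 mm and rim 107 mm above the bench, carried by a 34 mm wide forked arm (66 to 77 mm high) from the wheel head. A pad pressed fully lies 6 mm below the rim, so a fingertip on it also pushes the barrel's inner wall. Origin on the barrel's axis, 73 mm above the bench.
- barrel_trail: The trailing (clockwise) half of the same barrel, same origin. Its outside can be pushed to turn the table counter-clockwise.
- brush_jar: White round jar, 76 mm wide and 95 mm high, with four brushes standing in it up to 180 mm above the bench; loose bystander. Origin at the centre of its underside.
- paint_bottle: White squeeze bottle with green label and black cap, 50 mm wide, 135 mm high; loose bystander. Origin at the centre of its underside.
- paint_tub: Low teal paint jar with yellow label and white lid, 68 mm wide, 65 mm high; loose bystander. Origin at the centre of its underside.
- palette_plate: White plastic plate with dabs of paint, 170 mm wide, 18 mm high; loose bystander. Origin at the centre of its underside.

How it is judged:
On the way, in this order (a step that is already met when the one before it is completed fails the run):
1. the plunger is pressed fully in with the table still at its first hole (value of joint plunger above 0.01 m and value of joint turntable below 0.05 rad), for 0.05 s.
2. the table is turned counter-clockwise, off the first hole (value of joint turntable above 0.15 rad and value of joint plunger above 0.006 m), for 0.05 s.
At the end, for the whole second after the job is handed in: The table rests at the next hole (0.785 rad, within 0.03 rad), the plunger is fully up again (pressed less than 2 mm) with its pin in that hole, and the brush jar, bottle, tub and plate are within 25 mm of where they stood (value of joint turntable between 0.755 and 0.815 rad and value of joint plunger below 0.002 m and velocity of joint turntable between -0.05 and 0.05 rad/s and distance of each of brush_jar, paint_bottle, paint_tub, palette_plate from where it was at the start of the episode below 0.025 m); the robot touches nothing.
It fails at once if the table was turned past the next hole (more than 7 degrees beyond it) (value of joint turntable above 0.91 rad).
It fails at once if the table was turned the wrong way (value of joint turntable below -0.12 rad).
It fails at once if the wet panel was touched (contact force between panel and the fingers above 0.5 N or contact force between panel and the arm above 0.5 N).
It fails at once if the plunger barrel was pinched between the fingers (contact force between each of barrel_lead, barrel_trail and the fingers above 2 N).
It fails at once if a bystander was pushed away, lifted or knocked over (distance of any of brush_jar, paint_bottle, paint_tub, palette_plate from where it was at the start of the episode above 0.03 m or angle between any of brush_jar, paint_bottle, paint_tub, palette_plate's own z axis and vertical above 0.4 rad).
It also fails if it takes over 45 s, if anything falls off the work surface, if the arm or the gripper's body presses on something with over 40 N, if the wrist force passes 120 N, or if a joint passes its speed limit or range.

## Working session

There is one attempt and no reset: what is moved stays moved. The work goes in short steps, Python scripts to look and compute and a shell command to move; the robot and the scene stay as the last step left them, time stands still between calls to the robot, and variables do not carry over. Pictures are saved under pics/ and viewed, at most 10 in all, crops included, and the job is handed in when it is done.

```bash
mkdir -p pics; cat > h.py <<'E'
import numpy as np,cv2
from rig import robot,cams
def cast(c,px,z):
    px=np.array(px,float).reshape(-1,1,2); h=c["color"].shape[0]
    f=h/2/np.tan(np.radians(c["fov_y"])/2)
    K=np.array([[f,0,c["cx"]],[0,f,c["cy"]],[0,0,1]])
    s=cv2.undistortPoints(px,K,np.array([c["k1"],0,0,0.])).reshape(-1,2)
    V=np.array(c["view"]);R=V[:3,:3];o=-R.T@V[:3,3]
    d=np.c_[s,np.ones(len(s))]@R
    return o+d*((z-o[2])/d[:,2])[:,None]
E
python3 - <<'E'
from h import *
o=robot.get_obs();print({k:np.round(v,3) for k,v in o.items()})
for n in("top","side"):
    c=cams.camera(n);cv2.imwrite(f"pics/{n}1.png",c["color"])
    im=c["color"];hsv=cv2.cvtColor(im,cv2.COLOR_BGR2HSV)
    m=cv2.inRange(hsv,(0,130,80),(8,255,255))|cv2.inRange(hsv,(172,130,80),(180,255,255))
    _,_,st,ce=cv2.connectedComponentsWithStats(m)
    for s,p in zip(st[1:],ce[1:]):
        if s[4]>40:print(n,s,p.round(1),cast(c,p,.113).round(4))
E
```

```text
{'time': np.float64(0.0), 'q': array([ 1.118,  0.528,  1.434,  0.   ,  1.181, -0.178]), 'joint_velocities': array([ 0.   , -0.001,  0.   , -0.   , -0.001,  0.001]), 'joint_torque': array([ 1.0000e-03, -4.4004e+01, -1.7660e+01,  6.3000e-02,  5.8000e-02,
       -0.0000e+00]), 'position': array([0.169, 0.601, 0.239]), 'tool_rot': array([ 0.136,  0.991, -0.001, -0.   ]), 'ft_force': array([ 0.929, -0.49 ,  0.886]), 'moment': array([ 0.013, -0.007,  0.031]), 'grip_force': np.float64(0.0), 'grip_width': np.float64(0.087)}
top [    65     26    527    374 157464] [328.2 213.5] [[ 0.5278 -0.0109  0.113 ]]
top [301 230  18  18 246] [309.5 238.3] [[0.4522 0.0458 0.113 ]]
top [ 83 342  18   8  54] [ 91.9 345.4] [[0.1356 0.6906 0.113 ]]
side [     0     45    640    355 136088] [317.7 260.1] [[ 0.4224 -0.1874  0.113 ]]
side [275 100   9  17  45] [280.5 105.6] [[0.6483 0.431  0.113 ]]
side [  0 161   6  16  46] [  2.2 167.4] [[-0.2449  0.6419  0.113 ]]
side [ 19 206  28  29 432] [ 31.5 221.8] [[-0.1907  0.3551  0.113 ]]
```

View pics/top1.png

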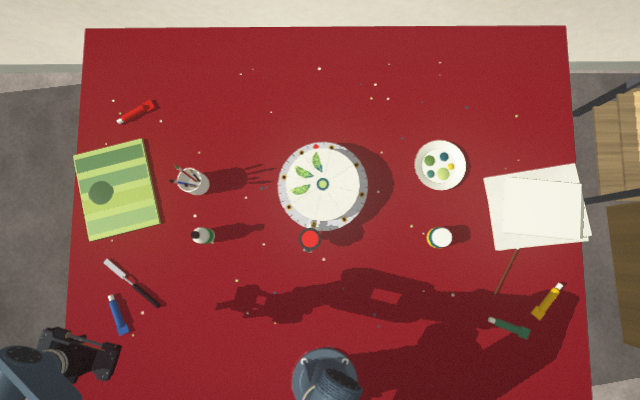

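View pics/side1.png

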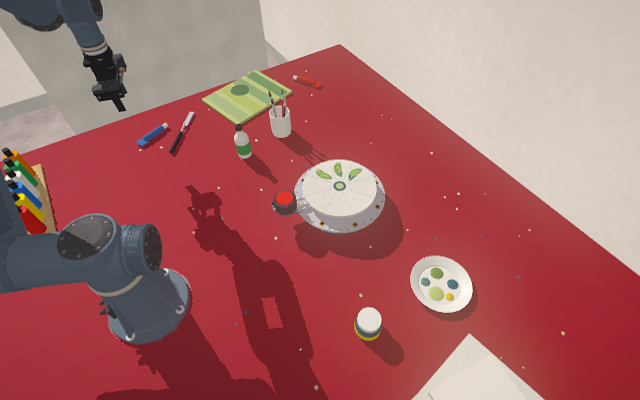

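The top view shows the turntable centred near (323,185) and the red pad at (310,239), on the robot side. Counter-clockwise moves the pad to the right (-y). In the side view the pad is at (285,200). The bottle, jar, tub and plate all stand clear of the pad's arc.

```bash
python3 - <<'E'
from h import *
c=cams.camera("top");im=c["color"];hsv=cv2.cvtColor(im,cv2.COLOR_BGR2HSV)
def fit(P):
    A=np.c_[2*P,np.ones(len(P))];s=np.linalg.lstsq(A,(P**2).sum(1),rcond=None)[0]
    return s[:2],np.sqrt(s[2]+s[:2]@s[:2])
m=(~(cv2.inRange(hsv,(0,110,0),(12,255,255))|cv2.inRange(hsv,(168,110,0),(180,255,255)))).astype(np.uint8)
m[:130]=0;m[228:]=0;m[:,:270]=0;m[:,375:]=0
k,_=cv2.findContours(m,0,1);k=max(k,key=cv2.contourArea).reshape(-1,2)
P=cast(c,k,.058)[:,:2];C,r=fit(P)
for _ in range(6):
    g=abs(np.hypot(*(P-C).T)-r)<.004;C,r=fit(P[g])
print("ring",C,r,g.mean())
w=cv2.inRange(hsv,(0,0,225),(180,40,255))
k,_=cv2.findContours(w[130:235,270:375],0,1);k=max(k,key=cv2.contourArea).reshape(-1,2)+[270,130]
P=cast(c,k,.094)[:,:2];D,r=fit(P)
for _ in range(6):
    g=abs(np.hypot(*(P-D).T)-r)<.004;D,r=fit(P[g])
print("panel",D,r,g.mean())
sd=cams.camera("side")
def red(c,x0,x1,y0,y1):
    a=c["color"][y0:y1,x0:x1].astype(int)
    q=((a[...,2]>205)&(a[...,1]<90)).astype(np.uint8)
    n,l,st,ce=cv2.connectedComponentsWithStats(q);i=1+st[1:,4].argmax()
    k,_=cv2.findContours((l==i).astype(np.uint8),0,1)
    print(st[i]);(e,_,_)=cv2.fitEllipse(k[0]);return ce[i]+[x0,y0]
for n,cc,b in(("top",c,(290,330,220,260)),("side",sd,(265,305,180,220))):
    p=red(cc,*b);X=cast(cc,p,.113)[0];print(n,p,X,np.hypot(*(X[:2]-C)),np.hypot(*(X[:2]-D)))
for n,z,px in(("bottle",.135,(202,234)),("tub",.065,(441,238)),("jar",.095,(193,181))):print(n,cast(c,px,z)[0].round(3))
E
```

```text
ring [0.62278612 0.00702544] 0.1446154469647614 0.8901960784313725
panel [0.62242516 0.0083968 ] 0.11320064845543605 0.908695652173913
[ 12  11  16  16 202]
top [309.55445545 238.50990099] [0.45170394 0.04565191 0.113     ] 0.17538846556123952 0.1747388837490671
[ 11  12  17  12 167]
side [283.93413174 197.47305389] [0.44947135 0.04306171 0.113     ] 0.17702152337003974 0.17639352554602417
bottle [0.465 0.366 0.135]
tub [ 0.454 -0.366  0.065]
jar [0.632 0.412 0.095]
```

Both views put the table centre near (0.6227, 0.0073) and the pad near (0.4515, 0.045). The radius comes out at about 175 mm, as specified. The tool's x axis is already roughly radial. I'll move above the pad with the jaws closing.

```bash
python3 -m pendant '[{"jaw":0,"linear":[-1.2,-1.3,0],"twist":0},{"jaw":0,"linear":[-2.5,-2.7,0],"twist":0},{"jaw":0,"linear":[-2.5,-2.7,0],"twist":0},{"jaw":0,"linear":[-2.5,-2.7,0],"twist":0},{"jaw":0,"linear":[-2.5,-2.7,0],"twist":0},{"jaw":0,"linear":[-2.5,-2.7,0],"twist":0},{"jaw":0,"linear":[-2.5,-2.7,0],"twist":0},{"jaw":0,"linear":[-2.5,-2.7,0],"twist":0},{"jaw":0,"linear":[-2.5,-2.7,0],"twist":0},{"jaw":0,"linear":[-2.5,-2.7,0],"twist":0},{"jaw":0,"linear":[-2.5,-2.7,0],"twist":0},{"jaw":0,"linear":[-2.5,-2.7,0],"twist":0}]' 20
python3 -m pendant '[{"jaw":0,"linear":[-2.5,-2.7,0],"twist":0},{"jaw":0,"linear":[-2.5,-2.7,0],"twist":0},{"jaw":0,"linear":[-2.5,-2.7,0],"twist":0},{"jaw":0,"linear":[-2.5,-2.7,0],"twist":0},{"jaw":0,"linear":[-2.5,-2.7,0],"twist":0},{"jaw":0,"linear":[-1.2,-1.3,0],"twist":0},{"jaw":0,"linear":[0,0,0],"twist":0},{"jaw":0,"linear":[0,0,0],"twist":0}]'
cat >> h.py <<'E'
C=np.array([.6227,.0073])
def rel(ang,r=.175):
    "shift in tool x,y (cm) from TCP to the point at ang deg, r from C"
    from scipy.spatial.transform import Rotation as R
    o=robot.get_obs();p=np.array(o["position"]);M=R.from_quat(o["tool_rot"]).as_matrix()
    a=np.radians(ang);t=np.array([*(C+r*np.array([np.cos(a),np.sin(a)])),p[2]])
    d=p[:2]-C;tx=M[:,0]
    print("pos",p.round(4),"ang %.2f r %.4f"%(np.degrees(np.arctan2(d[1],d[0]))%360,np.hypot(*d)),"toolx yaw %.1f"%(np.degrees(np.arctan2(tx[1],tx[0]))%360),"tilt z",M[:,2].round(3),"shift cm",(M.T@(t-p)*100).round(2),"F",np.round(o["ft_force"],1),"t",o["time"],"q",np.round(o["q"],2))
E
python3 - <<'E'
from h import *
rel(167.6)
c=cams.camera("wrist");cv2.imwrite("pics/w1.png",c["color"])
E
```

```text
time: 1.2
position: [0.3619, 0.224, 0.2397]
tool_rot: [0.136, 0.991, 0.0, 0.0]
ft_force: [1.0, -0.4, 0.5]
grip_width: 0.0149
grip_force: 0.0
time: 1.87
position: [0.4534, 0.0454, 0.2394]
tool_rot: [0.138, 0.99, 0.0, -0.0]
ft_force: [-0.5, 0.1, -0.5]
grip_width: 0.0006
grip_force: 0.0
pos [0.4534 0.0454 0.2394] ang 167.31 r 0.1735 toolx yaw 164.2 tilt z [-0.001  0.    -1.   ] shift cm [ 0.14 -0.1   0.  ] F [-0.5  0.1 -0.5] t 1.8667 q [-0.15  0.3   1.84  0.    1.   -1.44]
```

View pics/w1.png

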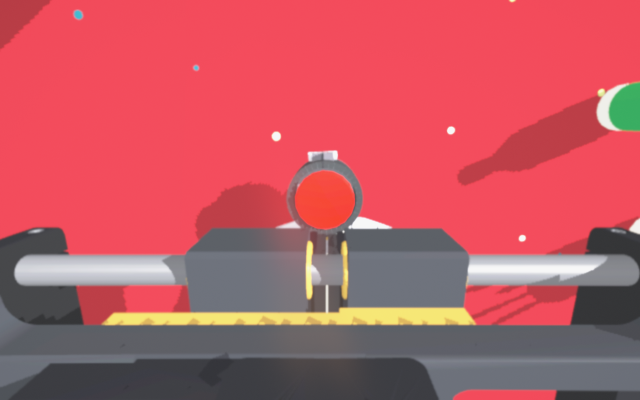

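The wrist view shows the pad at (325,199), radially ahead of the closed fingertips and centred sideways. I'll cast it to a position and cross-check.

```bash
python3 - <<'E'
from h import *
c=cams.camera("wrist");hsv=cv2.cvtColor(c["color"],cv2.COLOR_BGR2HSV)
print(hsv[199,325],hsv[100,325])
m=((hsv[...,1]>215)).astype(np.uint8);m[:165]=0;m[235:]=0;m[:,:290]=0;m[:,360:]=0
_,l,st,ce=cv2.connectedComponentsWithStats(m);i=1+st[1:,4].argmax()
X=cast(c,ce[i],.113)[0]
k=max(cv2.findContours((l==i).astype(np.uint8),0,1)[0],key=cv2.contourArea).reshape(-1,2)
P=cast(c,k,.113);d=X[:2]-C
print(st[i],ce[i],X,"dia",np.ptp(P,0),"r,ang",np.hypot(*d),np.degrees(np.arctan2(d[1],d[0])))
E
```

```text
[  3 197 247] [177 175 244]Traceback (most recent call last):
  File "<stdin>", line 5, in <module>
ValueError: attempt to get argmax of an empty sequence
```

```bash
python3 - <<'E'
from h import *
c=cams.camera("wrist");hsv=cv2.cvtColor(c["color"],cv2.COLOR_BGR2HSV)
m=((hsv[...,1]>186)&(hsv[...,2]>200)).astype(np.uint8);m[:165]=0;m[235:]=0;m[:,:290]=0;m[:,360:]=0
_,l,st,ce=cv2.connectedComponentsWithStats(m);i=1+st[1:,4].argmax()
X=cast(c,ce[i],.113)[0]
k=max(cv2.findContours((l==i).astype(np.uint8),0,1)[0],key=cv2.contourArea).reshape(-1,2)
P=cast(c,k,.113);d=X[:2]-C
print(st[i],ce[i],X,"dia",np.ptp(P,0),"r,ang",np.hypot(*d),np.degrees(np.arctan2(d[1],d[0])))
E
```

```text
[ 295  176   57   54 2239] [322.52121483 204.0334971 ] [0.45176978 0.0431438  0.113     ] dia [0.0494174  0.04952489 0.        ] r,ang 0.17464798105863963 168.15676954340165
```

Three views agree on the pad at about (0.4516, 0.0445), 167.7°. I'll descend to about 5 mm above it.

```bash
python3 -m pendant '[{"jaw":0,"linear":[0.15,-0.15,0],"twist":-3.5},{"jaw":0,"linear":[0,0,2],"twist":0},{"jaw":0,"linear":[0,0,3],"twist":0},{"jaw":0,"linear":[0,0,3],"twist":0},{"jaw":0,"linear":[0,0,1.5],"twist":0},{"jaw":0,"linear":[0,0,0.4],"twist":0},{"jaw":0,"linear":[0,0,0],"twist":0},{"jaw":0,"linear":[0,0,0],"twist":0}]'
python3 - <<'E'
from h import *
rel(167.7)
E
```

```text
time: 2.68
position: [0.4517, 0.0458, 0.1411]
tool_rot: [0.105, 0.994, 0.0, 0.0]
ft_force: [-0.2, 0.1, 1.2]
grip_width: 0.0001
grip_force: 0.0
pos [0.4517 0.0458 0.1411] ang 167.32 r 0.1753 toolx yaw 167.9 tilt z [ 0.001 -0.    -1.   ] shift cm [-0.03 -0.12  0.  ] F [-0.2  0.1  1.2] t 2.6833 q [-0.15  0.47  1.95  0.    0.72 -1.51]
```

```bash
python3 -m pendant '[{"jaw":0,"linear":[0,-0.1,0.4],"twist":0},{"jaw":0,"linear":[0,0,0.5],"twist":0},{"jaw":0,"linear":[0,0,0.3],"twist":0},{"jaw":0,"linear":[0,0,0.3],"twist":0},{"jaw":0,"linear":[0,0,0],"twist":0}]'
python3 -m pendant '[{"jaw":0,"linear":[0,0,0.3],"twist":0},{"jaw":0,"linear":[0,0,0.3],"twist":0},{"jaw":0,"linear":[0,0,0],"twist":0},{"jaw":0,"linear":[0,0,0],"twist":0}]'
python3 - <<'E'
from h import *
rel(167.7)
E
```

```text
time: 3.1
position: [0.452, 0.044, 0.1258]
tool_rot: [0.106, 0.994, 0.0, 0.001]
ft_force: [0.5, 0.8, 5.8]
grip_width: 0.0005
grip_force: 2.8
time: 3.43
position: [0.452, 0.044, 0.1201]
tool_rot: [0.106, 0.994, 0.0, 0.001]
ft_force: [-0.6, 0.2, 7.2]
grip_width: 0.0006
grip_force: 3.8
pos [0.452  0.044  0.1201] ang 167.87 r 0.1746 toolx yaw 167.8 tilt z [ 0.002 -0.    -1.   ] shift cm [ 0.04  0.05 -0.  ] F [-0.6  0.2  7.2] t 3.4333 q [-0.15  0.51  1.96  0.    0.66 -1.51]
```

```bash
python3 -m pendant '[{"jaw":0,"linear":[0,0,0.15],"twist":0},{"jaw":0,"linear":[0,0,0],"twist":0},{"jaw":0,"linear":[0,0,0],"twist":0}]'
python3 -m pendant '[{"jaw":0,"linear":[0,0,0.1],"twist":0},{"jaw":0,"linear":[0,0,0],"twist":0},{"jaw":0,"linear":[0,0,0],"twist":0}]'
```

```text
time: 3.68
position: [0.4519, 0.044, 0.1188]
tool_rot: [0.106, 0.994, 0.0, 0.001]
ft_force: [-0.4, 0.2, 7.6]
grip_width: 0.0004
grip_force: 4.0
time: 3.93
position: [0.452, 0.044, 0.1183]
tool_rot: [0.106, 0.994, -0.0, 0.001]
ft_force: [-0.5, 0.2, 12.5]
grip_width: 0.0003
grip_force: 6.3
```

Fully pressed: the tip is at 0.1013 m and the force rises past 9 N at the stop. Now I'll start the arc, twisting with it.

```bash
python3 -m pendant '[{"jaw":0,"linear":[0,-0.31,0],"twist":-1},{"jaw":0,"linear":[-0.01,-0.61,0],"twist":-2},{"jaw":0,"linear":[-0.01,-0.61,0],"twist":-2},{"jaw":0,"linear":[-0.01,-0.61,0],"twist":-2},{"jaw":0,"linear":[-0.01,-0.61,0],"twist":-2},{"jaw":0,"linear":[-0.01,-0.61,0],"twist":-2},{"jaw":0,"linear":[-0.01,-0.61,0],"twist":-2},{"jaw":0,"linear":[-0.01,-0.61,0],"twist":-2},{"jaw":0,"linear":[0,0,0],"twist":0}]'
cat > look.py <<'E'
from h import *
rel(212.7)
for n in("top","side"):
    c=cams.camera(n);cv2.imwrite(f"pics/{n}_%d.png"%(robot.get_obs()["time"]*100),c["color"])
    a=c["color"].astype(int);q=((a[...,2]>190)&(a[...,1]<60)&(a[...,0]<60)&(a[...,2]-a[...,0]>150)).astype(np.uint8)
    b=(290,365,215,260) if n=="top" else (255,360,175,260)
    s=np.zeros_like(q);s[b[2]:b[3],b[0]:b[1]]=q[b[2]:b[3],b[0]:b[1]]
    _,_,st,ce=cv2.connectedComponentsWithStats(s)
    for i in range(1,len(st)):
        if st[i,4]>8:
            X=cast(c,ce[i],.102)[0];d=X[:2]-C;print(n,st[i],X.round(3),"ang %.1f r %.3f"%(np.degrees(np.arctan2(d[1],d[0]))%360,np.hypot(*d)))
E
python3 look.py; ls pics
```

```text
time: 4.68
position: [0.4479, -0.0026, 0.1183]
tool_rot: [-0.025, 1.0, -0.001, 0.001]
ft_force: [-2.8, -0.6, 13.6]
grip_width: 0.0003
grip_force: 6.8
pos [ 0.4479 -0.0026  0.1183] ang 183.24 r 0.1751 toolx yaw 182.9 tilt z [ 0.001 -0.001 -1.   ] shift cm [-2.33 -8.59  0.01] F [-2.8 -0.6 13.6] t 4.6833 q [-0.26  0.51  1.98 -0.    0.65 -1.88]
side [283 209   6   8  28] [ 0.429 -0.001  0.102] ang 182.6 r 0.194
side1.png
side_478.png
top1.png
top_473.png
w1.png
```

```bash
python3 -c "
import cv2
a=cv2.imread('pics/side_478.png')[130:260,210:410];cv2.imwrite('pics/z1.png',cv2.resize(a,None,fx=4,fy=4,interpolation=2))"
```

```text
(no output)
```

View pics/z1.png

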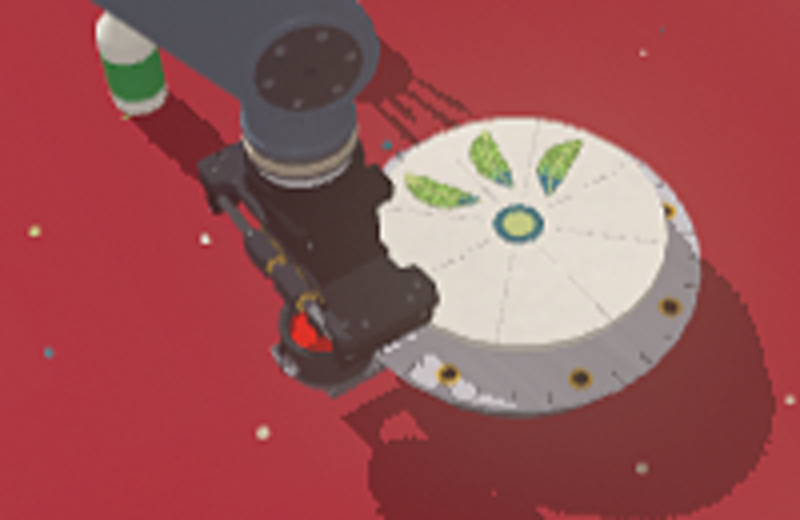

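The panel has turned with the pad. Its leaves are visible at crop (437,190), (490,157) and (560,165), so they give the table angle directly.

```bash
cat > ang.py <<'E'
from h import *
c=cams.camera("side")
def leaves(im,show=0):
    hsv=cv2.cvtColor(im,cv2.COLOR_BGR2HSV);m=cv2.inRange(hsv,(30,70,40),(65,255,255))
    s=np.zeros_like(m);s[150:235,290:395]=m[150:235,290:395]
    v,u=np.nonzero(s);P=cast(c,np.c_[u,v],.095)[:,:2]-C
    r=np.hypot(*P.T);P=P[(r>.035)&(r<.115)];a=np.degrees(np.arctan2(P[:,1],P[:,0]))%360
    return P,a
H=[np.histogram(leaves(i)[1],np.arange(0,361,1))[0].astype(float) for i in(cv2.imread("pics/side1.png"),c["color"])]
H=[cv2.GaussianBlur(np.tile(h,3)[None],(0,0),2)[0,360:720] for h in H]
cc=np.array([H[0]@np.roll(H[1],-k) for k in range(0,61)]);k=cc.argmax()
k=min(max(k,1),59);d=(cc[k-1]-cc[k+1])/(2*(cc[k-1]-2*cc[k]+cc[k+1]))
print("table deg %.1f"%(k+d),"npix",[len(leaves(i)[1]) for i in(cv2.imread("pics/side1.png"),c["color"])])
rel(212.7)
E
python3 ang.py
```

```text
table deg 15.8 npix [208, 206]
pos [ 0.4478 -0.002   0.1183] ang 183.04 r 0.1751 toolx yaw 182.8 tilt z [ 0.001 -0.001 -1.   ] shift cm [-2.34 -8.65  0.01] F [-2.3 -0.4 13.1] t 4.8333 q [-0.25  0.51  1.98 -0.    0.65 -1.87]
```

The table angle matches the tool's 15.2°, so there's no slip. I'll go on another 24°.

```bash
python3 -m pendant '[{"jaw":0,"linear":[-0.01,-0.61,0],"twist":-2},{"jaw":0,"linear":[-0.01,-0.61,0],"twist":-2},{"jaw":0,"linear":[-0.01,-0.61,0],"twist":-2},{"jaw":0,"linear":[-0.01,-0.61,0],"twist":-2},{"jaw":0,"linear":[-0.01,-0.61,0],"twist":-2},{"jaw":0,"linear":[-0.01,-0.61,0],"twist":-2},{"jaw":0,"linear":[-0.01,-0.61,0],"twist":-2},{"jaw":0,"linear":[-0.01,-0.61,0],"twist":-2},{"jaw":0,"linear":[-0.01,-0.61,0],"twist":-2},{"jaw":0,"linear":[-0.01,-0.61,0],"twist":-2},{"jaw":0,"linear":[-0.01,-0.61,0],"twist":-2},{"jaw":0,"linear":[0,0,0],"twist":0}]'
python3 ang.py
```

```text
time: 5.83
position: [0.464, -0.0679, 0.1183]
tool_rot: [-0.216, 0.976, -0.001, 0.0]
ft_force: [-3.0, -1.7, 12.0]
grip_width: 0.0003
grip_force: 6.6
table deg 39.2 npix [208, 130]
pos [ 0.4638 -0.0675  0.1183] ang 205.21 r 0.1757 toolx yaw 204.8 tilt z [ 0.001 -0.002 -1.   ] shift cm [-0.23 -2.28  0.01] F [-3.8 -1.7 12.3] t 5.8833 q [-0.38  0.53  1.93 -0.    0.68 -2.39]
```

The table is 37–39° round, short of the hole. I'll release here, leaving the pin riding under the ring. Then I'll push the outside of the trailing barrel half, so the pin can snap freely into the hole.

```bash
python3 -m pendant '[{"jaw":0,"linear":[0,0,-0.3],"twist":0},{"jaw":0,"linear":[0,0,-0.6],"twist":0},{"jaw":0,"linear":[0,0,-1.6],"twist":0},{"jaw":0,"linear":[0,1,0],"twist":0},{"jaw":0,"linear":[0,2.5,0],"twist":0},{"jaw":0,"linear":[0,2.3,0],"twist":0},{"jaw":0,"linear":[0,0,0],"twist":0},{"jaw":0,"linear":[0,0,0],"twist":0}]'
python3 ang.py; python3 look.py; ls -t pics|head -2
```

```text
time: 6.55
position: [0.4375, -0.0121, 0.1417]
tool_rot: [-0.216, 0.976, 0.0, -0.001]
ft_force: [-0.1, -0.4, -0.2]
grip_width: 0.0005
grip_force: 0.0
table deg 38.3 npix [208, 200]
pos [ 0.4387 -0.013   0.1418] ang 186.30 r 0.1851 toolx yaw 204.9 tilt z [-0. -0. -1.] shift cm [-0.2  -8.28  0.  ] F [0.6 0.1 0.2] t 6.6 q [-0.29  0.45  1.98 -0.    0.7  -2.29]
pos [ 0.4387 -0.013   0.1418] ang 186.30 r 0.1851 toolx yaw 204.9 tilt z [-0. -0. -1.] shift cm [-0.2  -8.28  0.  ] F [0.6 0.1 0.2] t 6.6 q [-0.29  0.45  1.98 -0.    0.7  -2.29]
side [303 217  13  11  86] [ 0.474 -0.066  0.102] ang 206.1 r 0.166
side_670.png
top_665.png
```

The table is at 38.3° with the pad at about 206°. The fingertip sits about 13 mm behind the barrel. I'll lower it and push slowly.

```bash
python3 -m pendant '[{"jaw":0,"linear":[0,0,1.5],"twist":0},{"jaw":0,"linear":[0,0,1.8],"twist":0},{"jaw":0,"linear":[0,0,0.7],"twist":0},{"jaw":0,"linear":[0,-0.4,0],"twist":0},{"jaw":0,"linear":[0,-0.4,0],"twist":0},{"jaw":0,"linear":[0,-0.2,0],"twist":0},{"jaw":0,"linear":[0,-0.2,0],"twist":0},{"jaw":0,"linear":[0,-0.2,0],"twist":0},{"jaw":0,"linear":[0,-0.2,0],"twist":0},{"jaw":0,"linear":[0,-0.2,0],"twist":0},{"jaw":0,"linear":[0,-0.2,0],"twist":0},{"jaw":0,"linear":[0,0,0],"twist":0}]'
python3 ang.py
```

```text
time: 7.7
position: [0.4471, -0.0318, 0.1022]
tool_rot: [-0.215, 0.977, -0.0, -0.0]
ft_force: [-0.6, 0.8, 0.5]
grip_width: 0.0008
grip_force: 0.5
table deg 40.5 npix [208, 169]
pos [ 0.4472 -0.0319  0.1021] ang 192.60 r 0.1798 toolx yaw 204.8 tilt z [-0. -0. -1.] shift cm [-0.24 -6.2   0.  ] F [-0.9  1.   0.5] t 7.75 q [-0.32  0.54  1.99 -0.    0.61 -2.32]
```

```bash
python3 -m pendant '[{"jaw":0,"linear":[0,-0.15,0],"twist":0},{"jaw":0,"linear":[0,-0.15,0],"twist":0},{"jaw":0,"linear":[0,-0.15,0],"twist":0},{"jaw":0,"linear":[0,-0.15,0],"twist":0},{"jaw":0,"linear":[0,-0.15,0],"twist":0},{"jaw":0,"linear":[0,-0.15,0],"twist":0},{"jaw":0,"linear":[0,0,0],"twist":0}]'
python3 ang.py
python3 -m pendant '[{"jaw":0,"linear":[0,-0.1,0],"twist":0},{"jaw":0,"linear":[0,0,0],"twist":0}]'
python3 -m pendant '[{"jaw":0,"linear":[0,-0.1,0],"twist":0},{"jaw":0,"linear":[0,0,0],"twist":0}]'
python3 ang.py
```

```text
time: 8.33
position: [0.4508, -0.0402, 0.1018]
tool_rot: [-0.215, 0.977, 0.0, -0.0]
ft_force: [-2.9, 1.5, 1.0]
grip_width: 0.0003
grip_force: 1.3
table deg 43.2 npix [208, 158]
pos [ 0.4511 -0.0402  0.1018] ang 195.47 r 0.1781 toolx yaw 204.8 tilt z [-0. -0. -1.] shift cm [-0.24 -5.29  0.  ] F [-2.9  1.8 -0.5] t 8.3833 q [-0.34  0.55  1.98 -0.    0.61 -2.34]
time: 8.55
position: [0.452, -0.0411, 0.1019]
tool_rot: [-0.215, 0.977, -0.0, 0.0]
ft_force: [-2.5, 0.8, 0.2]
grip_width: 0.0005
grip_force: 1.0
time: 8.72
position: [0.4531, -0.0423, 0.1021]
tool_rot: [-0.215, 0.977, -0.001, 0.001]
ft_force: [0.3, 0.5, 0.1]
grip_width: 0.0003
grip_force: 0.4
table deg 44.6 npix [208, 153]
pos [ 0.4533 -0.0423  0.1022] ang 196.34 r 0.1765 toolx yaw 204.8 tilt z [ 0.003 -0.001 -1.   ] shift cm [-0.12 -5.    0.01] F [-0.4  0.1 -0.3] t 8.7667 q [-0.34  0.55  1.97 -0.    0.62 -2.34]
```

```bash
for i in 1 ; do python3 -m pendant '[{"jaw":0,"linear":[0,-0.1,0],"twist":0},{"jaw":0,"linear":[0,0,0],"twist":0}]'; python3 -m pendant '[{"jaw":0,"linear":[0,-0.1,0],"twist":0},{"jaw":0,"linear":[0,0,0],"twist":0}]';  python3 -m pendant '[{"jaw":0,"linear":[0,-0.1,0],"twist":0},{"jaw":0,"linear":[0,0,0],"twist":0}]'; done
python3 ang.py; python3 look.py
python3 -c "
import cv2,glob,os
f=max(glob.glob('pics/side_*'),key=os.path.getmtime)
a=cv2.imread(f)[150:260,230:410];cv2.imwrite('pics/z2.png',cv2.resize(a,None,fx=4,fy=4,interpolation=2))"
```

```text
time: 8.93
position: [0.454, -0.0434, 0.1023]
tool_rot: [-0.215, 0.977, -0.001, 0.001]
ft_force: [0.0, -0.8, -0.5]
grip_width: 0.0002
grip_force: 0.0
time: 9.1
position: [0.4538, -0.044, 0.1022]
tool_rot: [-0.215, 0.977, -0.001, 0.001]
ft_force: [-0.4, -0.2, 0.7]
grip_width: 0.0003
grip_force: 0.0
time: 9.27
position: [0.4536, -0.0447, 0.1021]
tool_rot: [-0.215, 0.977, -0.0, 0.0]
ft_force: [0.2, -0.5, -0.4]
grip_width: 0.0006
grip_force: 0.0
table deg 46.4 npix [208, 138]
pos [ 0.4535 -0.0446  0.1021] ang 197.05 r 0.1770 toolx yaw 204.8 tilt z [ 0.001 -0.    -1.   ] shift cm [-0.2  -4.79  0.  ] F [-0.   0.1  0.7] t 9.3167 q [-0.34  0.55  1.97 -0.    0.62 -2.35]
pos [ 0.4535 -0.0446  0.1021] ang 197.05 r 0.1770 toolx yaw 204.8 tilt z [ 0.001 -0.    -1.   ] shift cm [-0.2  -4.79  0.  ] F [-0.   0.1  0.7] t 9.3167 q [-0.34  0.55  1.97 -0.    0.62 -2.35]
```

View pics/z2.png

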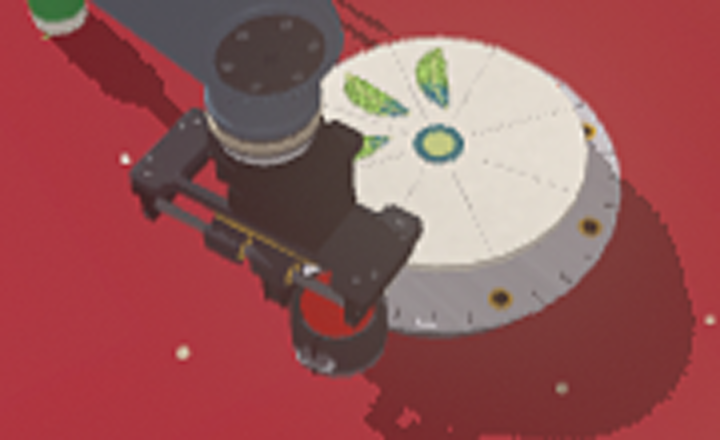

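The force is zero and the table measures about 45°, ahead of the finger, so the pin seems to have snapped in. I'll back off and look at it unobstructed.

```bash
python3 -m pendant '[{"jaw":0,"linear":[0,0.7,0],"twist":0},{"jaw":0,"linear":[0,0.7,0],"twist":0},{"jaw":0,"linear":[0,0,-2],"twist":0},{"jaw":0,"linear":[0,0,-3.5],"twist":0},{"jaw":0,"linear":[0,0,-3.5],"twist":0},{"jaw":0,"linear":[0,3.5,-3],"twist":0},{"jaw":0,"linear":[0,4,0],"twist":0},{"jaw":0,"linear":[0,4,0],"twist":0},{"jaw":0,"linear":[0,4,0],"twist":0},{"jaw":0,"linear":[0,4,0],"twist":0},{"jaw":0,"linear":[0,0,0],"twist":0},{"jaw":0,"linear":[0,0,0],"twist":0}]'
python3 ang.py
python3 - <<'E'
from h import *
cs={n:cams.camera(n) for n in("top","side")}
for z in(.103,.113):
  for n,b in(("top",(300,370,215,260)),("side",(265,360,175,265))):
    c=cs[n];a=c["color"].astype(int);q=((a[...,2]>205)&(a[...,1]<90)).astype(np.uint8)
    s=np.zeros_like(q);s[b[2]:b[3],b[0]:b[1]]=q[b[2]:b[3],b[0]:b[1]]
    _,_,st,ce=cv2.connectedComponentsWithStats(s);i=1+st[1:,4].argmax()
    X=cast(c,ce[i],z)[0];d=X[:2]-C;print(z,n,st[i],X.round(4),"ang %.1f r %.4f"%(np.degrees(np.arctan2(d[1],d[0]))%360,np.hypot(*d)))
A=[cv2.resize(cs["side"]["color"][170:250,250:400],None,fx=5,fy=5,interpolation=2)]
cv2.imwrite("pics/z3.png",A[0])
E
```

```text
time: 10.42
position: [0.3646, 0.1443, 0.2191]
tool_rot: [-0.218, 0.976, 0.0, -0.001]
ft_force: [-0.3, 0.0, -1.0]
grip_width: 0.0004
grip_force: 0.0
table deg 45.8 npix [208, 204]
pos [0.3661 0.1431 0.2192] ang 152.11 r 0.2904 toolx yaw 205.0 tilt z [ 0. -0. -1.] shift cm [-1.70e-01 -2.55e+01  1.00e-02] F [ 0.4 -0.2 -0.4] t 10.4667 q [ 0.09  0.25  2.01 -0.    0.89 -1.92]
0.103 top [345 224  16  16 201] [ 0.4746 -0.0861  0.103 ] ang 212.2 r 0.1750
0.103 side [305 218  18  15 194] [ 0.4759 -0.0821  0.103 ] ang 211.4 r 0.1719
0.113 top [345 224  16  16 201] [ 0.4743 -0.0853  0.113 ] ang 212.0 r 0.1750
0.113 side [305 218  18  15 194] [ 0.4726 -0.0881  0.113 ] ang 212.4 r 0.1779
```

View pics/z3.png

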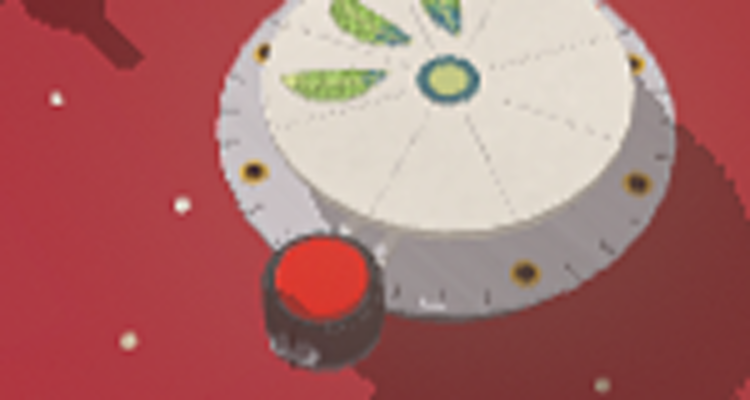

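The pad stands proud at crop (322,277). The offset between the top and side views at 113 mm matches the start, which means the plunger is fully up. The top view gives a turn of 44.7°, within tolerance, so the table is locked. Nothing else was touched.

```bash
python3 -c "
from rig import robot
print(robot.hand_in())"
```

```text
the job is handed in; nothing more can be done
None
```

The job is handed in: by the cameras the table rests at the next hole, turned about 44.7° counter-clockwise, with the plunger back up; `hand_in()` returned no verdict.

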